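Set the guide straightedge against a cleaver's back in a grinding jig

ROBOT

A 6-joint arm with a two-finger parallel gripper is mounted at the origin on the work surface. World frame = base frame: x ahead of the robot, y to its left, z up, the work surface at z = 0. Lengths are in m, angles in rad, forces in N, time in s.
With the tool pointing down it reaches from about 0.3 to 0.75 m from the base axis. Payload 8.5 kg.
Tool frame: the origin (TCP) lies on the centre line of the jaws, within the pads' length; the fingertips stand 14 mm ahead of it and the grasp point (between the pads) lies 5 mm behind it; z points along the fingers, y is the line along which they close (so a half turn about z gives the same grasp; the last joint's range is limited). The gripper opens to 88 mm and grips with 3 to 60 N. Pads are 18 mm wide; open, the fingers measure 123 mm over their backs; the gripper's body (75 mm by 187 mm) begins 45 mm behind the grasp point.
Start: joints at [-1.362, 0.381, 1.297, -0, 1.464, -0.215], TCP at [0.226, -0.501, 0.253] pointing down, gripper open.
Joint ranges: [-3.11, 3.11], [-0.89, 2.33], [0.22, 2.48], [-1.42, 4.56], [0.17, 2.85], [-2.88, 2.88]. Speed limits (rad/s): [2.39, 2.39, 3.14, 3.14, 3.14, 3.14].

INTERFACE

Orientations are given as a rotation vector (axis times angle).
In Python, from station import sensors, get_image, camera_params, workorder gives the robot as it stands.
- The arm moves only by the tool jog_arm, never from a script. Its argument "steps" is a list of rows, each a list of 2 entries, a list of its own where there are three numbers: the shift along the tool's x, y, z in cm, then the turn about the tool's z in degrees. A call has 1 to 12 rows; each row is the pose to reach, as a shift and turn from the pose commanded when the call began, along the tool's axes at that moment; what a row does not reach only later rows make up. A row lasts 1/12 s, in which the tool goes at most 41.7 mm and 7.16 degrees, less where a joint would pass 70% of its speed; a pose out of reach is approached as far as the arm can. A call with a gripper value outside its range is refused whole. "grip" is the finger opening in cm, from 0 to 8.81, set as the call begins (left out, the last holds). The fingers move at their own pace and stop on an object; "force" is the grip in N (left out, the last holds). Time passes only in rows, so rows that repeat a pose let the fingers close. It gives the time, the measured TCP pose, the force, the opening and the grip force at its end, in the units of the state.
- sensors.get_state(): the state, without advancing time (a new reading comes with each control period).
- get_image(name): name is "scene" or "top" or "wrist"; returns the picture (384x512x3 uint8, blue, green, red); there is no depth.
- camera_params(name): a dict with "fx", "fy", "cx", "cy" (pixels), "rvec" (rotation vector, rad) and "tvec" (3), from world to camera coordinates, as OpenCV has them. Camera axes: x right, y down, z forward; pixel columns grow to the right and rows downward; lengths in m; the calibration is good to about 2 mm. A picture is of the moment at which its call begins: read the wrist's pose just before it. camera_params takes no time and is no camera call; for the wrist camera it gives the pose at the moment of the call.
- workorder.sign_off(): hands the job in; it is judged then, once.
The state is a dict: "time": time; "joint_positions": joint angles; "joint_vel": joint speeds; "joint_torque": joint torques, N m; "tcp_pos": TCP position; "tcp_rot": TCP orientation; "force": force on the tool from outside, world axes, zero at the start; "ft_torque": the same for the moment, N m; "gripper_width": opening from 0.0 (shut) to 1.0 (fully open); "grasp_force": force on a finger pad.
Only numpy, scipy, OpenCV 4.12 (cv2) and the standard library are available. Lean on these libraries where they do the work, as an engineer would, in place of code of your own. Each camera call takes 0.05 s, during which the arm holds its last target. There are 200 camera calls.

TASK

Get the cleaver ready for grinding: lay the yellow straightedge flat on the board and flush along the straight back of the cleaver blade, with its end butted against the blue stop. Then swing the red keeper arm by its black knob fully across, over the straightedge. Leave the hammer, the cup and the grinding discs where they are.

Things in the scene. Friction and masses are not known exactly. Their poses are not given: they have to be found in the camera images.
- jig: Fixed plywood board, 18 mm thick, a cleaver screwed flat on it. Origin: at the board's underside (table), below the blade's straight back. x points from the back to the cutting edge, y along the back to the wooden handle, z up. Board: x -150..100, y -165..120 mm. Straightedge in place: centre at x -12.5, y 0, underside z 18.
- blade_back (a point): On the cleaver's back, at the top edge of its vertical face (jig x 0, y 0, z 25 mm); axes as the jig's. The steel blade is 7 mm thick and spans jig x 0..48, y -115..70 mm; tang and dark wooden handle go on to y 222 at x 8..36, handle top z 31.5.
- stop_face (a point): Top middle of the blue stop block's face that meets the straightedge's end (jig x -14, y 90, z 32 mm); axes as the jig's. The block spans jig x -27..-1, y 90..108, z 18..32 mm.
- bar: Loose yellow straightedge, a solid bar 180 mm long (its y), 25 mm wide (its x), 15 mm high (z), 0.35 kg, black ends; either end may face the stop. Origin: centre of its underside. It starts lying on the board on the open side of the blade's back (jig x below 0), askew and clear of the blade.
- keeper (a joint): Red keeper arm, turning about an upright pivot at jig x +65, y +30 mm. 0 = arm points along jig +y (open); grows anticlockwise seen from above; 1.571 = fully across, at its limit, pointing along jig -x over blade and straightedge. Stays where it is left (light friction). Arm 22 mm wide, its underside at jig z 36 and top at z 44 mm (3 mm above the straightedge in place).
- keeper_knob (a point): Middle of the upright black knob on the keeper arm, 24 mm in diameter and 40 mm tall (jig z 44 to 84 mm; this point at z 64), 105 mm from the pivot. Fully across it stands at jig x -40, y +30 mm.
- keeper_pivot (a point): Pivot of the keeper arm: on its axis, at the arm's underside (jig z 36 mm). A nut on the axis reaches z 49 mm.
- hammer: Bystander: hammer lying on the table on the handle side of the board, about 300 mm long along its x. Origin under its middle.
- cup: Bystander: paper-coloured cup, 76 mm wide, 88 mm tall, standing on the table. Origin: centre of its underside.
- discs: Bystander: stack of grinding discs, 115 mm in diameter, 18 mm high, on the table. Origin: centre of its underside.
Not all that is in view belongs to the job. There is more than one size of the bar; the job needs the smallest.

How it is judged:
On the way, in this order (a step that is already met when the one before it is completed fails the run):
1. straightedge flush along the blade's back and butted against the stop (x of bar in the frame of jig between -0.0147 and -0.0105 m and y of bar in the frame of jig between -0.003 and 0.002 m and z of bar in the frame of jig between 0.015 and 0.021 m and angle between the y axis of bar and the y axis of jig, either way round below 0.016 rad and angle between bar's own z axis and vertical below 0.05 rad), for 0.2 s.
2. keeper arm swung fully across, the straightedge still in place (all of step 1 and value of joint keeper above 1.47 rad), for 0.2 s.
At the end, for the whole second after the job is handed in: The straightedge lies flat on the board (within 3 mm of its height), at rest, its long side within 2 mm of the blade's back and parallel to it within 0.016 rad, its end within 3 mm of the blue stop; the keeper arm is across within 0.1 rad of its limit (joint above 1.47) and at rest (all of step 2 and linear speed of bar below 0.01 m/s and velocity of joint keeper between -0.05 and 0.05 rad/s); the robot touches nothing.
It fails at once if the bystander hammer moved more than 20 mm (distance of hammer from where it was at the start of the episode above 0.02 m).
It fails at once if the bystander cup moved more than 20 mm (distance of cup from where it was at the start of the episode above 0.02 m).
It fails at once if the bystander discs moved more than 20 mm (distance of discs from where it was at the start of the episode above 0.02 m).
It also fails if it takes over 56 s, if anything falls off the work surface, if the arm or the gripper's body presses on something with over 40 N, if the wrist force passes 120 N, or if a joint passes its speed limit or range.

## Working session

There is one attempt and no reset: what is moved stays moved. The work goes in short steps, Python scripts to look and compute and a tool call to move; the robot and the scene stay as the last step left them, time stands still between calls to the robot, and variables do not carry over. Pictures are saved under pics/ and viewed, at most 10 in all, crops included, and the job is handed in when it is done.

Besides the shell and the picture viewer there is one more tool, called after "Request:" by a JSON object that holds its "op" and its "data", one argument or row to a line. jog_arm: Moves the arm, as the interface text tells. Its arguments: {"type":"object","properties":{"steps":{"type":"array","items":{"type":"array"}},"grip":{"type":"number"},"force":{"type":"number"}},"required":["steps"]}

```bash
mkdir -p pics; cat > h.py <<'E'
import numpy as np,cv2
from station import sensors,get_image,camera_params,workorder
def ray(c,uv):
    R=cv2.Rodrigues(np.array(c['rvec'],float))[0];t=np.array(c['tvec'],float).ravel()
    d=R.T@np.array([(uv[0]-c['cx'])/c['fx'],(uv[1]-c['cy'])/c['fy'],1.]);return -R.T@t,d
def at(c,uv,z):
    o,d=ray(c,uv);return o+d*(z-o[2])/d[2]
def proj(c,P):
    K=np.array([[c['fx'],0,c['cx']],[0,c['fy'],c['cy']],[0,0,1.]])
    return cv2.projectPoints(np.array(P,float).reshape(-1,3),np.array(c['rvec'],float),np.array(c['tvec'],float),K,None)[0][:,0]
E
python3 - <<'E'
from h import *
a=get_image('top');b=get_image('scene')
cv2.imwrite('pics/top0.png',a);cv2.imwrite('pics/scene0.png',b)
cv2.imwrite('pics/a.png',cv2.resize(a,(800,600),interpolation=cv2.INTER_CUBIC));cv2.imwrite('pics/b.png',b)
c=camera_params('top');print(c)
s=sensors.get_state();print(s['time'],s['tcp_pos'],s['tcp_rot'])
E
```

```text
{'fx': 490.20021690424375, 'fy': 490.20021690424375, 'cx': 259.16727098896985, 'cy': 188.16970237039482, 'rvec': array([ 2.14413156, -2.17499294,  0.12753438]), 'tvec': array([0.03327842, 0.48477914, 1.43160411])}
0.1 [ 0.22611173 -0.50111229  0.25219881] [-3.07005553e+00 -6.60402829e-01  2.53660166e-05]
```

View pics/a.png

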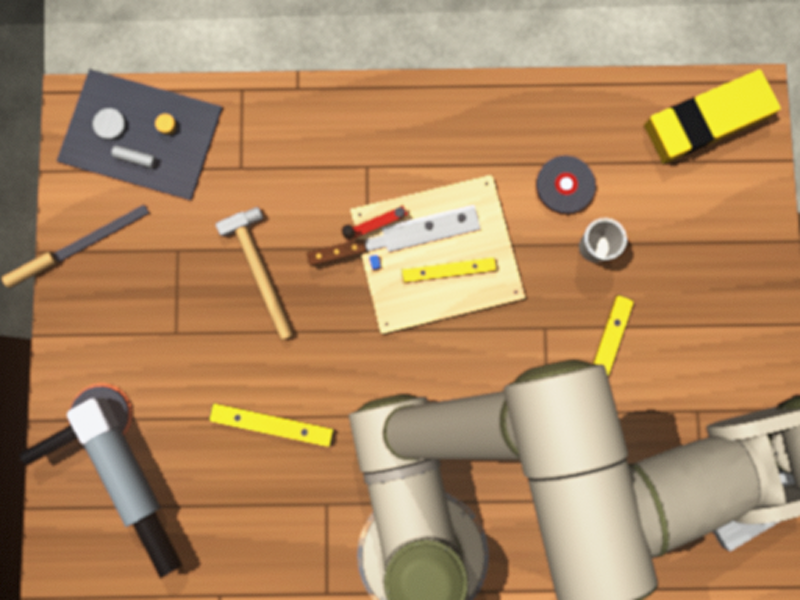

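View pics/b.png

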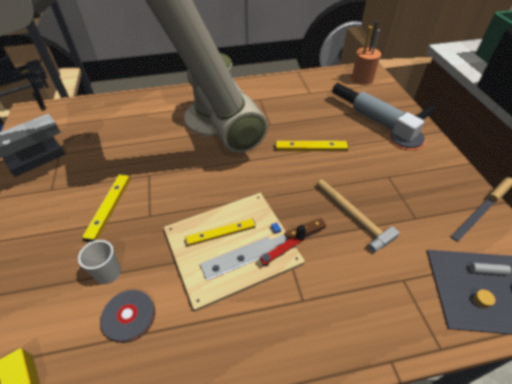

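The top view shows the board with its corners at (352,208), (493,177), (525,298) and (380,332). There are three yellow bars: A on the board (403–497, 270), B on the table (210–333, 425), and C at (615,335), partly under the arm. A fits, since it lies on the board on the open side of the blade. I'll check it in an enlarged crop and by its length.

```bash
python3 - <<'E'
from h import *
a=cv2.imread('pics/top0.png')
cv2.imwrite('pics/c.png',cv2.resize(a[110:220,190:340],None,fx=5.3333,fy=5.3333,interpolation=cv2.INTER_CUBIC))
c=camera_params('top');C=camera_params('scene')
L=lambda c,p,q,z:print(round(np.linalg.norm(at(c,p,z)-at(c,q,z)),4))
L(c,(403*.64,275*.64),(497*.64,265*.64),.033);L(c,(211*.64,412*.64),(333*.64,438*.64),.015)
L(C,(126,176),(88,239),.015);L(C,(186,240),(255,224),.033)
E
```

```text
0.1805
0.2363
0.2318
0.18
```

View pics/c.png

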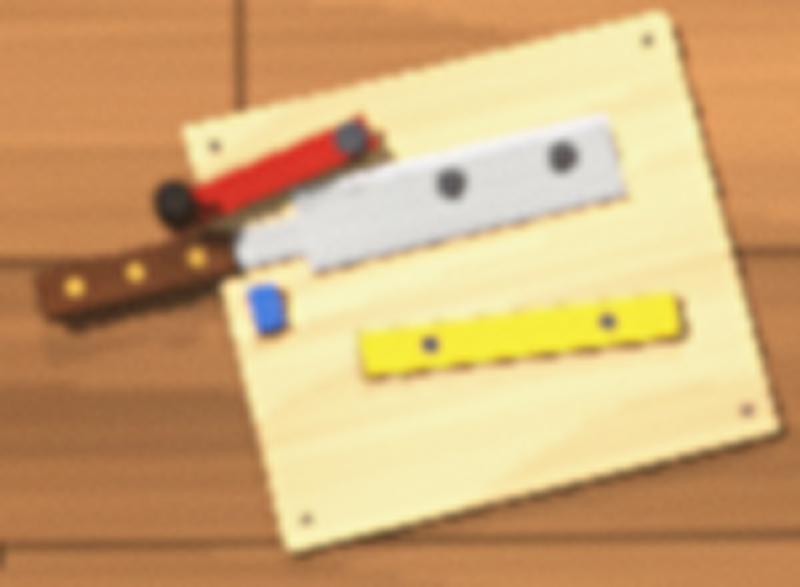

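The crop shows bar A, 180 mm long, with top corners at about (362,332), (366,378), (683,340) and (678,293). B and C measure about 235 mm, so A is the smallest and the one meant. The blade back runs from (315,272) to (625,193), the stop is at (266,308) and the knob top at (175,203).

```bash
cat >> h.py <<'E'
from scipy.optimize import least_squares
def fit2(c,obj,uv,x0):
    obj=np.array(obj,float)/1000;uv=np.array(uv,float)
    def W(p):
        s,k=np.sin(p[2]),np.cos(p[2]);o=obj.copy();o[:,0]=p[0]+k*obj[:,0]-s*obj[:,1];o[:,1]=p[1]+s*obj[:,0]+k*obj[:,1];return o
    r=least_squares(lambda p:(proj(c,W(p))-uv).ravel(),x0,loss='soft_l1')
    return r.x,r.fun.reshape(-1,2)
E
python3 - <<'E'
from h import *
c=camera_params('top')
X=lambda l:(np.array(l,float)+.5)/5.33333-.5+[190,110]
j,e=fit2(c,[[100,-165,18],[100,120,18],[-150,120,18],[-150,-165,18],[0,-115,25],[0,70,25],[48,-115,25],[65,30,49]],
 X([(665,12),(185,127),(288,553),(780,430),(625,193),(315,272),(605,118),(352,138)]),[.45,0,0])
print(j,np.round(e,1).tolist())
b,e=fit2(c,[[12.5,90,15+18],[-12.5,90,33],[-12.5,-90,33],[12.5,-90,33]],X([(362,332),(366,378),(683,340),(678,293)]),[.4,0,0])
print(b,np.round(e,1).tolist())
k=at(c,X([(175,203)])[0],.084);print('knob',k)
def inj(p):
    d=np.array(p[:2])-j[:2];s,q=np.sin(j[2]),np.cos(j[2]);return [q*d[0]+s*d[1],-s*d[0]+q*d[1]]
print('bar in jig',inj(b),b[2]-j[2],'knob in jig',inj(k))
print(inj(at(c,X([(266,308)])[0],.032)))
R=cv2.Rodrigues(np.array(sensors.get_state()['tcp_rot']))[0];print(R.round(3))
E
```

```text
[ 0.58502595 -0.00875517  0.22985517] [[0.4, -0.3], [-0.2, 0.3], [-0.0, 0.0], [0.0, 0.1], [0.5, 0.4], [-0.9, 0.2], [0.3, -0.7], [-0.2, -0.2]]
[ 0.53043728 -0.05890842  0.1072679 ] [[-0.4, 0.2], [-0.1, -0.2], [0.4, -0.3], [0.2, 0.3]]
knob [0.59826722 0.13108365 0.084     ]
bar in jig [np.float64(-0.06457969145056004), np.float64(-0.03639689559494838)] -0.1225872646473123 knob in jig [np.float64(0.04475340572733569), np.float64(0.13314413190856)]
[np.float64(-0.014501676352355001), np.float64(0.09898168899427112)]
[[ 0.912  0.411 -0.   ]
 [ 0.411 -0.912  0.001]
 [ 0.    -0.001 -1.   ]]
```

Request:
{"op": "jog_arm", "data": {
  "steps": [
    [[4,-2.4,0],-6],
    [[8,-4.8,0],-12],
    [[12,-7.2,0],-18.5],
    [[16,-9.6,0],-25],
    [[20,-12,0],-31],
    [[24,-14.5,0],-37.5],
    [[28,-17,0],-44],
    [[32,-19.3,0],-50],
    [[36,-21.8,0],-56],
    [[40,-24.2,0],-62.5],
    [[43.5,-26.3,0],-68],
    [[45.9,-27.8,0],-71.9]
  ],
  "grip": 4.5,
  "force": 15
}}

```text
time: 1.1
tcp_pos: [0.5103, -0.0873, 0.2526]
tcp_rot: [-2.092, -2.343, 0.0]
force: [1.0, -0.7, 0.0]
gripper_width: 0.514
grasp_force: 0.0
```

Request:
{"op": "jog_arm", "data": {
  "steps": [
    [[0,0,1],0],
    [[0,0,2],0],
    [[0,0,2],0],
    [[0,0,2],0]
  ]
}}

```text
time: 1.43
tcp_pos: [0.5094, -0.0893, 0.2324]
tcp_rot: [-2.098, -2.337, 0.001]
force: [0.4, 0.5, 0.3]
gripper_width: 0.508
grasp_force: 0.0
```

```bash
python3 - <<'E'
from h import *
s=sensors.get_state();print(s['time'],s['tcp_pos'],s['tcp_rot'],s['joint_positions'])
c=camera_params('wrist');import pickle;pickle.dump(c,open('w1.pkl','wb'))
a=get_image('wrist');cv2.imwrite('pics/w1.png',a);cv2.imwrite('pics/w1b.png',cv2.resize(a,(800,600),interpolation=cv2.INTER_CUBIC))
E
```

```text
1.4333 [ 0.50940157 -0.08934425  0.23243586] [-2.09751392e+00 -2.33702941e+00  7.50889482e-04] [-4.02809339e-01  3.40197096e-01  1.42217032e+00 -2.49744172e-05
  1.38063508e+00 -5.10722360e-01]
```

View pics/w1b.png

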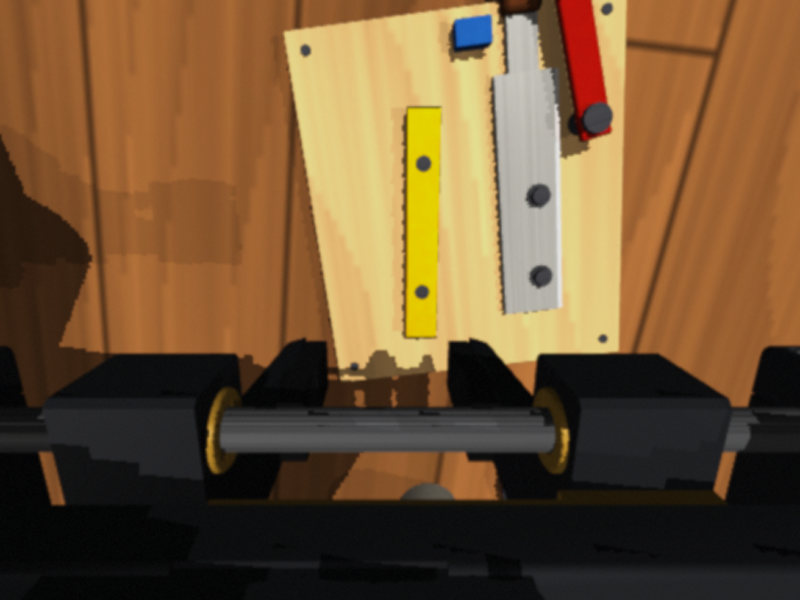

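The wrist view, at 800x600, shows the bar's top corners at (407,107), (441,107), (436,338) and (405,337). The blade back runs from (494,76) to (506,313), and its edge corners are at (553,70) and (562,307). The board's corner is at (285,32).

```bash
python3 - <<'E'
from h import *
import pickle
c=pickle.load(open('w1.pkl','rb'))
X=lambda l:(np.array(l,float)+.5)*.64-.5
j,e=fit2(c,[[0,-115,25],[0,70,25],[48,-115,25],[48,70,25],[65,30,49],[-150,120,18],[100,-165,18]],
 X([(506,313),(494,76),(562,307),(553,70),(597,117),(285,32),(618,350)]),[.585,-.009,.23])
print(j,np.round(e,1).tolist())
b,e=fit2(c,[[12.5,90,15+18],[-12.5,90,33],[-12.5,-90,33],[12.5,-90,33]],X([(441,107),(407,107),(405,337),(436,338)]),[.53,-.059,.107])
print(b,np.round(e,1).tolist())
s=sensors.get_state();R=cv2.Rodrigues(np.array(s['tcp_rot']))[0]
print(R.T@(np.array([b[0],b[1],.1])-s['tcp_pos']),np.degrees(np.arctan2(R[1,1],R[0,1])),np.degrees(b[2]),np.degrees(j[2]))
E
```

```text
[ 0.58675377 -0.00954832  0.23121037] [[-0.4, 0.9], [-1.1, -0.2], [0.3, 0.4], [3.3, -2.1], [0.2, 0.3], [-3.1, -0.4], [0.9, 1.3]]
[ 0.5332934  -0.05810058  0.11270716] [[0.1, -0.4], [-0.1, -0.3], [0.4, 0.9], [-0.4, 0.2]]
[0.02886242 0.02702467 0.13297192] 6.15006208315711 6.457644828041043 13.247378357732337
```

Request:
{"op": "jog_arm", "data": {
  "steps": [
    [[1,1,4],-0.2],
    [[2,2,7],-0.2],
    [[2.9,2.65,10],-0.2],
    [[2.9,2.65,13],-0.2],
    [[2.9,2.65,15],-0.2],
    [[2.9,2.65,16.5],-0.2],
    [[2.9,2.65,17.5],-0.2],
    [[2.9,2.65,18.5],-0.2],
    [[2.9,2.65,19],-0.2],
    [[2.9,2.65,19.15],-0.2],
    [[2.9,2.65,19.15],-0.2],
    [[2.9,2.65,19.15],-0.2]
  ]
}}

```text
time: 2.48
tcp_pos: [0.5332, -0.0579, 0.0419]
tcp_rot: [2.094, 2.341, 0.001]
force: [-0.9, 0.8, 0.8]
gripper_width: 0.514
grasp_force: 0.0
```

Request:
{"op": "jog_arm", "data": {
  "steps": [
    [[0,0,0],0],
    [[0,0,0],0],
    [[0,0,0],0],
    [[0,0,0],0],
    [[0,0,0],0],
    [[0,0,0],0],
    [[0,0,0],0],
    [[0,0,0],0]
  ],
  "grip": 1.5,
  "force": 20
}}

```text
time: 3.15
tcp_pos: [0.533, -0.0578, 0.0416]
tcp_rot: [2.094, 2.341, 0.0]
force: [-0.9, 0.5, 6.1]
gripper_width: 0.28
grasp_force: 20.0
```

Request:
{"op": "jog_arm", "data": {
  "steps": [
    [[0,0.4,0],-1],
    [[0.2,0.8,0],-2],
    [[0.5,1.2,0],-3],
    [[0.9,1.6,0],-4],
    [[1.3,2,0],-5],
    [[1.7,2.4,0],-6],
    [[2.1,2.8,0],-6.8],
    [[2.5,3.2,0],-6.8],
    [[2.9,3.6,0],-6.8],
    [[3.2,3.9,0],-6.8],
    [[3.2,3.9,0],-6.8],
    [[3.2,3.9,0],-6.8]
  ]
}}

```text
time: 4.15
tcp_pos: [0.5684, -0.0216, 0.0416]
tcp_rot: [1.951, 2.461, 0.0]
force: [0.2, 1.0, 4.6]
gripper_width: 0.278
grasp_force: 20.0
```

```bash
python3 - <<'E'
from h import *
s=sensors.get_state();print(s['time'],s['tcp_pos'],s['tcp_rot'],s['force'],s['grasp_force'])
c=camera_params('wrist');import pickle;pickle.dump(c,open('w2.pkl','wb'))
a=get_image('wrist');cv2.imwrite('pics/w2.png',a);cv2.imwrite('pics/w2b.png',cv2.resize(a,(800,600),interpolation=cv2.INTER_CUBIC))
E
```

```text
4.15 [ 0.5683994  -0.02164588  0.04155422] [1.95098037e+00 2.46114618e+00 4.64306139e-04] [0.17922918 0.97429782 4.63548887] 19.997835159301758
```

View pics/w2b.png

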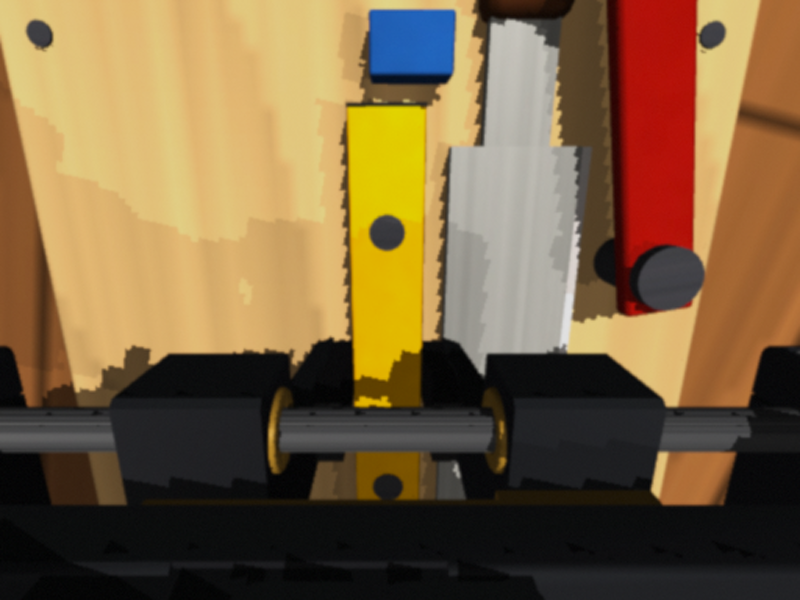

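The bar is aligned in the grip. Its end at row 104 is about 8 mm short of the stop face (row ~77). Its right edge (426,107)–(422,400) is about 7–8 mm off the blade back (449,148)–(443,345).

```bash
python3 - <<'E'
from h import *
import pickle
c=pickle.load(open('w2.pkl','rb'))
X=lambda l:(np.array(l,float)+.5)*.64-.5
g=cv2.imread('pics/w2.png').astype(int)
# refine edges by max gradient on rows
def edge(p,q,w=6):
    P,Q=X([p,q]);r=np.arange(int(P[1])+2,int(Q[1])-2);o=[]
    s=cv2.GaussianBlur(g[:,:,0].astype(np.float32),(3,3),0)
    for y in r:
        x=P[0]+(Q[0]-P[0])*(y-P[1])/(Q[1]-P[1]);xs=np.arange(int(x)-w,int(x)+w)
        d=np.abs(s[y,xs+1]-s[y,xs-1]);o.append((xs[d.argmax()],y))
    o=np.array(o,float);k=np.polyfit(o[:,1],o[:,0],1);
    for _ in range(5):
        m=np.abs(np.polyval(k,o[:,1])-o[:,0])<1.5;k=np.polyfit(o[m,1],o[m,0],1)
    return [(np.polyval(k,y),y) for y in (r[0],r[-1])],m.sum(),len(r)
def line(p,q,z):
    e,m,n=edge(p,q);a,b=[at(c,u,z) for u in e];d=a-b
    return a,np.degrees(np.arctan2(-d[0],d[1])),m,n
for nm,a in dict(barR=((426,107),(422,345),.033),barL=((347,107),(354,345),.033),blade=((449,148),(443,345),.025)).items(): print(nm,line(*a))
J=.2305
u=lambda p:np.array([np.cos(J)*p[0]+np.sin(J)*p[1],-np.sin(J)*p[0]+np.cos(J)*p[1]])*1000
n=lambda q,z:u(at(c,X([q])[0],z))
print('bar end',n((387,106),.033),'stop face',n((411,76),.032),'blade',n((447,200),.025),'barR',n((425,200),.033))
E
```

```text
barR (array([0.55998195, 0.06671328, 0.033     ]), np.float64(13.379925266500424), np.int64(148), 148)
barL (array([0.53488503, 0.06086404, 0.033     ]), np.float64(12.851602265568648), np.int64(106), 148)
blade (array([0.57150953, 0.05769749, 0.025     ]), np.float64(13.10037526475186), np.int64(121), 122)
bar end [548.45243964 -61.9254986 ] stop face [555.78674434 -53.32338985] blade [569.05908603 -90.63392361] barR [560.77385405 -90.24324762]
```

Request:
{"op": "jog_arm", "data": {
  "steps": [
    [[0.2,0.2,0],0],
    [[0.4,0.4,0],0],
    [[0.6,0.6,0],0],
    [[0.7,0.7,0],0],
    [[0.75,0.75,0],0],
    [[0.75,0.75,0],0],
    [[0.75,0.75,0],0]
  ]
}}

```text
time: 4.78
tcp_pos: [0.5736, -0.0133, 0.0416]
tcp_rot: [1.951, 2.461, -0.001]
force: [-1.9, -3.2, 6.0]
gripper_width: 0.278
grasp_force: 20.0
```

Request:
{"op": "jog_arm", "data": {
  "steps": [
    [[0,0.02,0],0],
    [[0,0.04,0],0],
    [[0,0.06,0],0],
    [[0,0.08,0],0],
    [[0,0.08,0],0],
    [[0,0.08,0],0]
  ]
}}

```text
time: 5.28
tcp_pos: [0.5738, -0.0132, 0.0416]
tcp_rot: [-1.951, -2.462, 0.003]
force: [-5.9, -5.0, 8.6]
gripper_width: 0.276
grasp_force: 20.0
```

Request:
{"op": "jog_arm", "data": {
  "steps": [
    [[0.03,0,0],0],
    [[0.06,0,0],0],
    [[0.09,0,0],0],
    [[0.12,0,0],0],
    [[0.12,0,0],0],
    [[0.12,0,0],0]
  ]
}}

```text
time: 5.78
tcp_pos: [0.5743, -0.0121, 0.0416]
tcp_rot: [1.951, 2.461, -0.001]
force: [-1.2, -4.7, 4.8]
gripper_width: 0.279
grasp_force: 20.0
```

Request:
{"op": "jog_arm", "data": {
  "steps": [
    [[0.03,0.02,0],0],
    [[0.06,0.03,0],0],
    [[0.09,0.04,0],0],
    [[0.12,0.05,0],0],
    [[0.12,0.05,0],0],
    [[0.12,0.05,0],0]
  ]
}}

```text
time: 6.28
tcp_pos: [0.5743, -0.012, 0.0416]
tcp_rot: [1.951, 2.46, -0.004]
force: [-3.3, -11.1, 5.9]
gripper_width: 0.28
grasp_force: 20.0
```

```bash
python3 - <<'E'
from h import *
s=sensors.get_state();print(s['time'],s['tcp_pos'],s['tcp_rot'],s['force'],s['grasp_force'])
c=camera_params('wrist');import pickle;pickle.dump(c,open('w3.pkl','wb'))
a=get_image('wrist');cv2.imwrite('pics/w3.png',a);cv2.imwrite('pics/w3b.png',cv2.resize(a[0:230,180:420],None,fx=3.3,fy=2.6,interpolation=cv2.INTER_CUBIC))
E
```

```text
6.2833 [ 0.57433054 -0.01196149  0.04157662] [ 1.95050138  2.46019047 -0.00413723] [ -3.32929466 -11.13114254   5.94501787] 19.99890446662903
```

View pics/w3b.png

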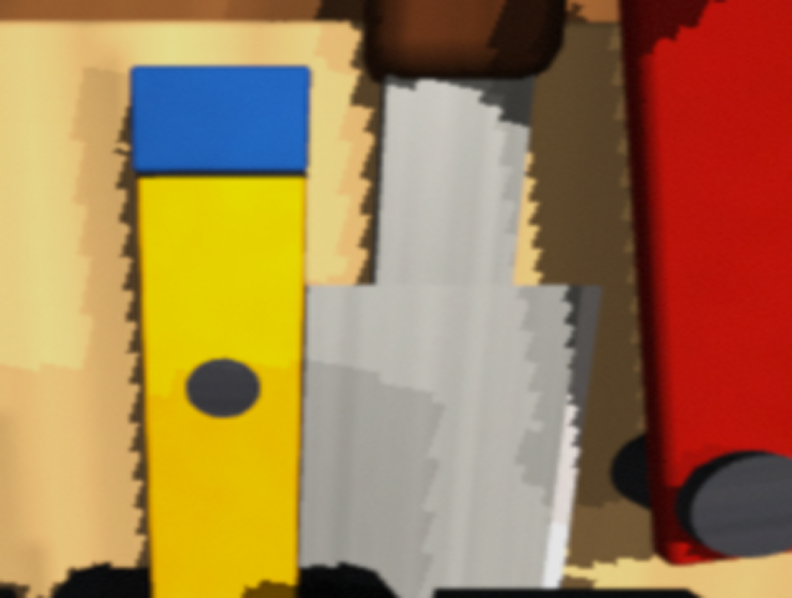

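The bar's end at row 175 touches the stop and its right edge runs along the blade back with no visible gap. I'll relax the push, then release.

Request:
{"op": "jog_arm", "data": {
  "steps": [
    [[-0.06,-0.04,0],0],
    [[-0.1,-0.05,0],0],
    [[-0.1,-0.05,0],0]
  ]
}}

```text
time: 6.58
tcp_pos: [0.5743, -0.0121, 0.0416]
tcp_rot: [1.951, 2.46, -0.001]
force: [-1.6, -5.0, 5.6]
gripper_width: 0.272
grasp_force: 20.0
```

Request:
{"op": "jog_arm", "data": {
  "steps": [
    [[0,0,0],0],
    [[0,0,0],0],
    [[0,0,0],0],
    [[0,0,0],0],
    [[0,0,0],0]
  ],
  "grip": 3.3
}}

```text
time: 7.0
tcp_pos: [0.5739, -0.0109, 0.041]
tcp_rot: [-1.951, -2.461, 0.0]
force: [0.9, -0.4, 0.3]
gripper_width: 0.376
grasp_force: 0.0
```

Request:
{"op": "jog_arm", "data": {
  "steps": [
    [[0,0,-0.5],0],
    [[0,0,-2],0],
    [[0,0,-5],0],
    [[0,0,-8],0],
    [[0,0,-10],0],
    [[0,0,-10],0],
    [[0,0,-10],0]
  ]
}}

```text
time: 7.58
tcp_pos: [0.5742, -0.011, 0.142]
tcp_rot: [1.951, 2.46, 0.001]
force: [-1.2, 0.3, -0.5]
gripper_width: 0.372
grasp_force: 0.0
```

```bash
python3 - <<'E'
from h import *
s=sensors.get_state();print(s['time'],s['tcp_pos'],s['tcp_rot'],s['force'],s['joint_positions'])
c=camera_params('wrist');import pickle;pickle.dump(c,open('w4.pkl','wb'))
a=get_image('wrist');cv2.imwrite('pics/w4.png',a);cv2.imwrite('pics/w4b.png',cv2.resize(a,(800,600),interpolation=cv2.INTER_CUBIC))
E
```

```text
7.5833 [ 0.57423041 -0.01100874  0.14202685] [1.95058241e+00 2.46046698e+00 1.35304605e-03] [-1.18243513  0.28214111 -0.46358089] [-2.25219725e-01  5.22147698e-01  1.40030522e+00  3.03805910e-05
  1.21719771e+00 -4.55393878e-01]
```

View pics/w4b.png

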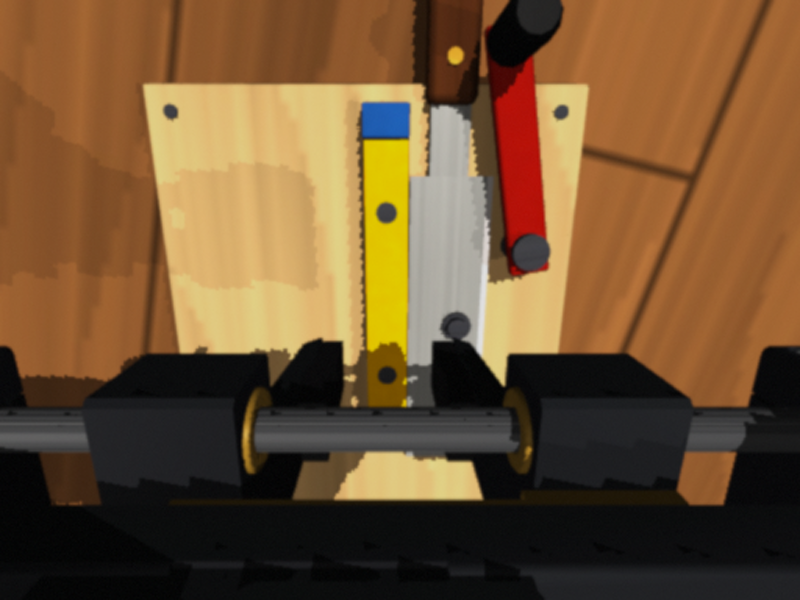

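The bar sits flush and butted. The knob top is at (540,12). I'll go over the knob with the jaws square to the arm, which is about 11° open.

Request:
{"op": "jog_arm", "data": {
  "steps": [
    [[2,1,0],-2],
    [[4,2,0],-4],
    [[7,3.5,0],-6],
    [[10,4.8,0],-8],
    [[12,5.5,0],-10],
    [[13.2,5.73,0],-11],
    [[13.2,5.73,0],-11],
    [[13.2,5.73,2],-11],
    [[13.2,5.73,4.5],-11],
    [[13.2,5.73,6.5],-11],
    [[13.2,5.73,7.4],-11],
    [[13.2,5.73,7.4],-11]
  ],
  "grip": 5.5
}}

```text
time: 8.63
tcp_pos: [0.5987, 0.1293, 0.0649]
tcp_rot: [-1.707, -2.633, 0.005]
force: [0.5, -0.5, -0.7]
gripper_width: 0.623
grasp_force: 0.0
```

Request:
{"op": "jog_arm", "data": {
  "steps": [
    [[0,0,0],0],
    [[0,0,0],0],
    [[0,0,0],0],
    [[0,0,0],0],
    [[0,0,0],0],
    [[0,0,0],0],
    [[0,0,0],0],
    [[0,0,0],0],
    [[0,0,0],0]
  ],
  "grip": 1.5,
  "force": 10
}}

```text
time: 9.38
tcp_pos: [0.6001, 0.1306, 0.0679]
tcp_rot: [1.706, 2.637, 0.001]
force: [-0.2, 1.4, 6.4]
gripper_width: 0.265
grasp_force: 10.0
```

```bash
python3 - <<'E'
from h import *
s=sensors.get_state();print(s['time'],s['tcp_pos'],s['force'],s['gripper_width'],s['joint_positions'])
R=cv2.Rodrigues(np.array(s['tcp_rot']))[0];J=.2302
u=np.array([np.cos(J),np.sin(J)]);v=np.array([-u[1],u[0]])
o=np.array([.5743,-.012])+.0125*u;pv=o+.065*u+.03*v
d=s['tcp_pos'][:2]-pv;r=np.linalg.norm(d);a0=np.arctan2(d@-u,d@v);print('r',r,'ang',a0,'heading',np.degrees(np.arctan2(R[1,1],R[0,1])-J))
for a in np.linspace(a0,1.571,13)[1:]:
    w=pv+.105*(np.cos(a)*v-np.sin(a)*u)-s['tcp_pos'][:2]
    print((R[:2,:2].T@w*100).round(2),round(-np.degrees(a-a0),1))
E
```

```text
9.3833 [0.60011446 0.13061124 0.06790234] [-0.23092811  1.35683662  6.40037673] 0.26473938291875565 [ 2.17800107e-02  6.69339508e-01  1.35886984e+00  5.09832591e-05
  1.11205377e+00 -4.00383720e-01]
r 0.10485071859569664 ang 0.19023879115714243 heading 10.997436753620457
[-0.05 -1.21] -6.6
[-0.26 -2.4 ] -13.2
[-0.6  -3.55] -19.8
[-1.07 -4.67] -26.4
[-1.67 -5.72] -33.0
[-2.38 -6.69] -39.6
[-3.2  -7.58] -46.1
[-4.11 -8.36] -52.7
[-5.11 -9.04] -59.3
[-6.19 -9.6 ] -65.9
[ -7.31 -10.03] -72.5
[ -8.48 -10.33] -79.1
```

Request:
{"op": "jog_arm", "data": {
  "steps": [
    [[-0.01,-0.6,0],-3.3],
    [[-0.05,-1.21,0],-6.6],
    [[-0.15,-1.8,0],-9.9],
    [[-0.26,-2.4,0],-13.2],
    [[-0.42,-2.98,0],-16.5],
    [[-0.6,-3.55,0],-19.8],
    [[-0.82,-4.12,0],-23.1],
    [[-1.07,-4.67,0],-26.4],
    [[-1.36,-5.2,0],-29.7],
    [[-1.67,-5.72,0],-33],
    [[-2.02,-6.22,0],-36.3],
    [[-2.38,-6.69,0],-39.6]
  ]
}}

```text
time: 10.38
tcp_pos: [0.5491, 0.0811, 0.0679]
tcp_rot: [0.708, 3.058, 0.0]
force: [2.0, -0.5, 4.9]
gripper_width: 0.267
grasp_force: 10.0
```

```bash
python3 - <<'E'
from h import *
s=sensors.get_state();print(s['time'],s['tcp_pos'],s['force'],s['gripper_width'])
R=cv2.Rodrigues(np.array(s['tcp_rot']))[0];J=.2302
u=np.array([np.cos(J),np.sin(J)]);v=np.array([-u[1],u[0]])
o=np.array([.5743,-.012])+.0125*u;pv=o+.065*u+.03*v
d=s['tcp_pos'][:2]-pv;r=np.linalg.norm(d);a0=np.arctan2(d@-u,d@v);print('r',r,'ang',a0,'heading',np.degrees(np.arctan2(R[1,1],R[0,1])-J))
for a in np.linspace(a0,1.575,12)[1:]:
    w=pv+.105*(np.cos(a)*v-np.sin(a)*u)-s['tcp_pos'][:2]
    print((R[:2,:2].T@w*100).round(2),round(-np.degrees(a-a0),1))
E
```

```text
10.3833 [0.5490509  0.08106602 0.06792128] [ 2.02307011 -0.5456379   4.93663229] 0.2668408361622072
r 0.10460236825619085 ang 0.8834107731754529 heading 50.74983102297127
[ 0.02 -0.66] -3.6
[-0.04 -1.32] -7.2
[-0.14 -1.97] -10.8
[-0.28 -2.61] -14.4
[-0.47 -3.25] -18.0
[-0.69 -3.87] -21.6
[-0.95 -4.48] -25.2
[-1.25 -5.06] -28.8
[-1.58 -5.63] -32.4
[-1.95 -6.18] -36.0
[-2.36 -6.7 ] -39.6
```

Request:
{"op": "jog_arm", "data": {
  "steps": [
    [[0.01,-0.66,0],-3.6],
    [[-0.04,-1.32,0],-7.2],
    [[-0.14,-1.97,0],-10.8],
    [[-0.28,-2.61,0],-14.4],
    [[-0.47,-3.25,0],-18],
    [[-0.69,-3.87,0],-21.6],
    [[-0.95,-4.48,0],-25.2],
    [[-1.25,-5.06,0],-28.8],
    [[-1.58,-5.63,0],-32.4],
    [[-1.95,-6.18,0],-36],
    [[-2.36,-6.7,0],-39.6],
    [[-2.36,-6.7,0],-39.6]
  ]
}}

```text
time: 11.38
tcp_pos: [0.5411, 0.0107, 0.0679]
tcp_rot: [-0.368, 3.117, 0.001]
force: [3.4, 1.9, 4.6]
gripper_width: 0.267
grasp_force: 10.0
```

Request:
{"op": "jog_arm", "data": {
  "steps": [
    [[0,-0.05,0],0],
    [[0,-0.05,0],0],
    [[0,-0.05,0],0],
    [[0,-0.05,0],0]
  ]
}}

```text
time: 11.72
tcp_pos: [0.5411, 0.0107, 0.0679]
tcp_rot: [-0.365, 3.117, -0.0]
force: [2.9, 3.5, 4.6]
gripper_width: 0.265
grasp_force: 10.0
```

Request:
{"op": "jog_arm", "data": {
  "steps": [
    [[0,0,0],0],
    [[0,0,0],0],
    [[0,0,0],0],
    [[0,0,0],0],
    [[0,0,0],0],
    [[0,0,0],0]
  ],
  "grip": 4.5
}}

```text
time: 12.22
tcp_pos: [0.54, 0.0104, 0.0671]
tcp_rot: [0.366, -3.12, -0.0]
force: [0.2, -0.6, 0.3]
gripper_width: 0.508
grasp_force: 0.0
```

Request:
{"op": "jog_arm", "data": {
  "steps": [
    [[0,0,-1],0],
    [[0,0,-3],0],
    [[0,0,-6],0],
    [[0,0,-9],0],
    [[0,0,-12],0],
    [[0,0,-14],0],
    [[-2,0,-16],0],
    [[-4,0,-16],0],
    [[-6,0,-16],0],
    [[-6,0,-16],0],
    [[-6,0,-16],0]
  ]
}}

```text
time: 13.13
tcp_pos: [0.5985, 0.0244, 0.2273]
tcp_rot: [0.367, -3.12, -0.0]
force: [-0.7, 0.2, -0.1]
gripper_width: 0.508
grasp_force: 0.0
```

```bash
python3 - <<'E'
from h import *
s=sensors.get_state();print(s['time'],s['tcp_pos'],s['force'],s['gripper_width'])
a=get_image('wrist');b=get_image('scene')
b=cv2.resize(b[180:320,150:340],(512,384),interpolation=cv2.INTER_CUBIC)
cv2.imwrite('pics/e.png',cv2.resize(np.hstack([a,b]),(800,300)))
E
```

```text
13.1333 [0.59854531 0.02444487 0.22733099] [-0.69175106  0.21198125 -0.1330296 ] 0.5079773159317673
```

View pics/e.png

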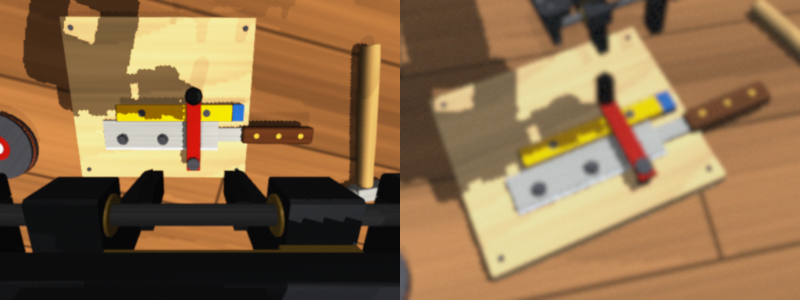

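The picture shows the keeper square across the bar (knob at (193,95), pivot at (193,163)). The bar is still flush and butted against the stop at (238,112), and the robot is clear.

```bash
python3 -c "
from station import workorder
print(workorder.sign_off())"
```

```text
the job is handed in; nothing more can be done
None
```

The job is handed in (no verdict came back): the straightedge lies flush along the blade's back and butted against the blue stop, the keeper arm is fully across it, and the arm never went near the hammer, cup or discs.

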